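Spin the photo turntable and brake it on its zero mark

ROBOT

A 7-joint arm with a two-finger parallel gripper is mounted at the origin on a cart in front of the work surface, level with it; the furniture and walls round the work are solid. World frame = base frame: x ahead of the robot, y to its left, z up, the work surface at z = 0. Lengths are in m, angles in rad, forces in N, time in s.
With the tool pointing down it reaches from about 0.425 to 0.925 m from the base axis. Payload 6.8 kg.
Tool frame: the origin (TCP) lies on the centre line of the jaws, within the pads' length; the fingertips stand 8 mm ahead of it and the grasp point (between the pads) lies 11 mm behind it (r.finger_overhang is the distance from the TCP to the fingertips, in m); x points along the fingers, z is the direction in which the jaws open and shut, and the axes are right-handed (so a half turn about x gives the same grasp; the last joint's range is limited). The gripper opens to 85 mm and grips with 20 to 120 N. Pads are 22 mm wide; open, the fingers measure 114 mm over their backs; the gripper's body (76 mm by 85 mm) begins 54 mm behind the grasp point. The pads swing forward as they close: fully open they stand 13 mm farther back than shut.
Start: joints at [1.079, 0.477, 0.022, 1.555, -0.011, 1.109, -0.083], TCP at [0.253, -0.626, 0.239] pointing down, gripper open.
Joint ranges: [-2.96, 2.96], [-0.34, 2.1], [-1.41, 1.46], [0.24, 2.44], [-1.37, 4.51], [0.17, 1.92], [-2.96, 2.96]. Speed limits (rad/s): [2.39, 2.39, 3.14, 3.14, 3.14, 3.14, 3.14].

INTERFACE

Orientations are given as a rotation vector (axis times angle).
In Python, from bench import r gives the robot as it stands. The module is installed in compiled form; this text tells all that it offers.
- The arm moves only by the tool play_rows, never from a script. Its argument "plan" is a list of rows, each a list of 5 numbers: the opening, from -1 (shut) to 1 (fully open), then the shift along the world's x, y, z in m, then the turn about the world's z in rad. A call has 1 to 10 rows; each row is the pose to reach, as a shift and turn from the pose commanded when the call began; what a row does not reach only later rows make up. A row lasts 1/10 s, in which the tool goes at most 50 mm and 8.59 degrees, less where a joint would pass 70% of its speed; a pose out of reach is approached as far as the arm can. A call with a gripper value outside its range is refused whole. The fingers move at their own pace and stop on an object; "force" is the grip in N (left out, the last holds). Time passes only in rows, so rows that repeat a pose let the fingers close. It gives the time, the measured TCP pose, the force and the opening at its end, in the units of the state.
- r.get_obs(): the state, without advancing time (a new reading comes with each control period).
- r.grab_frame(name): name is "side" or "top" or "wrist"; returns a dict with "pixels" (384x512x3 uint8, blue, green, red), "z_map" (384x512 float32, m along the optical axis (not along the pixel's ray), 0 where there is no reading), "vfov" (degrees; the focal length in pixels is half the picture's height over the tangent of half this angle, whatever the lens; pixels are square), "cx", "cy" (the principal point, pixels), "R" (3x3) and "t" (3): a world point X has camera coordinates R X + t; the wrist camera has in their place "tool_from_camera" (4x4, takes a point from camera to tool coordinates, whose origin is the TCP and whose axes are the tool frame's). Camera axes: x right, y down, z forward; pixel columns grow to the right and rows downward; lengths in m; the calibration is good to about 2 mm. A picture is of the moment at which its call begins: read the wrist's pose just before it.
- r.hand_in(): hands the job in, once; it reports no verdict.
Trained networks look in a picture, given as the dict that the camera call returned (one of the last four; its "shot" number tells which), for a name from the list of things; names that differ only in an ending like _2 or _b are one class to them, and where a whole thing is asked for, a point or a joint stands for the part that bears it (a point fixed in the world has none). Each returns a list of dicts, best first, with "conf" (0 to 1); they miss things now and then, are a little off and sometimes report something else, mostly with a low value. They report only what shows in the picture. A call takes as long as a camera call.
- r.outline_of(picture, label): "mask" (384x512 bool, what is visible of it) and "bbox" ([left, top, right, bottom] as shares, 0 to 1, of the picture: columns of its width, rows of its height, round what is visible of it).
- r.pinpoint(picture, label): "position" ([column, row] as shares, 0 to 1, of the picture: columns of its width, rows of its height: a listed point, or the origin of a listed thing).
The state is a dict: "clock": time; "joints": joint angles; "qvel": joint speeds; "tau": joint torques, N m; "tcp_pos": TCP position; "orientation": TCP orientation; "contact_force": force on the tool from outside, world axes, zero at the start; "moment": the same for the moment, N m; "grip_width": finger opening in m.
Only numpy, scipy, OpenCV 4.12 (cv2) and the standard library are available. Lean on these libraries where they do the work, as an engineer would, in place of code of your own. Each camera call takes 0.05 s, during which the arm holds its last target.

TASK

Get the photo turntable ready for the next picture: flick it with a finger (the black peg is there to push on) so that it spins freely counterclockwise (seen from above) and its red mark runs past the yellow index plate at least once. Then, when the mark comes round again (the next time or later), brake the coasting disc with a fingertip so that it stops with the red mark in front of the plate, within the plate's width, and leave it standing there. After that first pass do not stop the disc anywhere else, do not shove or lift the turntable, and leave the vial, loupe and label stack alone.

Things in the scene. Friction and masses are not known exactly. Their poses are not given: they have to be found in the camera images.
- turntable: photo turntable, blue base 190 mm across standing loose on rubber feet (about 2.2 kg). Origin at the centre of its underside, z up; its x axis points from the disc's axis to the yellow index plate
- axis (a point): centre of the disc's top face, on the vertical axis of rotation; the top face is 50 mm above the table
- disc: flat white disc 240 mm across, 10 mm thick (top face 50 mm above the table), black ticks printed on it, a sherd (34 x 45 x 7 mm) glued down at its centre. Origin on the axis, level with the underside of the base; x axis points from the axis to the red mark; the peg is opposite. A fingertip pressed on its top near the rim with a few N stops it almost at once, and it stays where stopped
- peg (a point): top centre of the black peg that is part of the disc: 15 to 20 mm across, 20 mm high above the disc's top face, 70 mm from the axis (so between 60 and 80 mm from the axis; outside 80 mm the disc's top is flat and clear out to the rim at 120 mm)
- mark (a point): a point on the red radial line on the disc's top face (line 7 mm wide, from 85 mm to the rim), 112 mm from the axis. After a hard press a finger springs back as it lifts and can drag the disc back a few degrees; a press of 5 to 15 N is plenty
- index (a point): point fixed to the base, 112 mm from the axis, on the centre line of the yellow index plate: the mark point comes here when it stands exactly at the plate. The plate (50 mm wide along the rim, top 53 mm above the table) lies just outside the rim, 128 to 150 mm from the axis, with a black centre line
- turn (a joint): angle of the disc on the base (rad), growing counterclockwise seen from above, not wrapped: 0 = mark at the centre of the plate for the first time; starts between -4.7 and -2.2; each return of the mark adds 2 pi. Free bearing, disc about 0.5 kg (25 % either way): let go, it coasts, losing 0.2 rad/s (slow) to 0.75 rad/s (at 5 rad/s) each second
- vial: clear vial with red cap, 28 mm across, 52 mm high, origin at its underside; leave alone
- loupe: black loupe, 38 mm across, 20 mm high, origin at its underside; leave alone
- labels: banded stack of white labels 48 x 65 x 13 mm, origin at its underside; leave alone

How it is judged:
By the outcome, as a careful person would: the job done as asked, in the order asked, and still so for the second after the job is handed in, with the robot touching nothing.
It also fails if it takes over 51 s, if anything falls off the work surface, if the arm or the gripper's body presses on something with over 40 N, if the wrist force passes 120 N, or if a joint passes its speed limit or range.

## Working session

There is one attempt and no reset: what is moved stays moved. The work goes in short steps, Python scripts to look and compute and a tool call to move; the robot and the scene stay as the last step left them, time stands still between calls to the robot, and variables do not carry over. Pictures are saved under pics/ and viewed, and the job is handed in when it is done.

Besides the shell and the picture viewer there is one more tool, called after ">>>" as name(argument=value, ...) on one line, values as JSON. play_rows: Moves the arm, as the interface text tells. Its arguments: {"type":"object","properties":{"plan":{"type":"array","items":{"type":"array","items":{"type":"number"}}},"force":{"type":"number"}},"required":["plan"]}

```bash
mkdir -p pics; cat > h.py <<'E'
import numpy as np, cv2
from bench import r
def K(f):
    fl=f["pixels"].shape[0]/2/np.tan(np.radians(f["vfov"])/2); return fl,f["cx"],f["cy"]
def ray_z(f,u,v,z):
    fl,cx,cy=K(f); d=np.array([(u-cx)/fl,(v-cy)/fl,1.]); R=np.array(f["R"]);t=np.array(f["t"])
    c=-R.T@t; w=R.T@d; return c+w*(z-c[2])/w[2]
def pp(f,n,z):
    o=r.pinpoint(f,n)
    return [(round(q["conf"],2),np.round(ray_z(f,q["position"][0]*512,q["position"][1]*384,z),4).tolist(),np.round(np.array(q["position"])*[512,384],1).tolist()) for q in o[:2]]
E
python3 - <<'E'
from h import *
o=r.get_obs(); print(o)
for n in["top","side"]:
    f=r.grab_frame(n); cv2.imwrite(f"pics/{n}0.png",f["pixels"]); print(n,f["vfov"],f["cx"],f["cy"],f["R"],f["t"])
    for l,z in [("axis",.05),("peg",.07),("mark",.05),("index",.05),("vial",0),("loupe",0),("labels",0),("turntable",0)]: print(l,pp(f,l,z))
f=r.grab_frame("wrist"); cv2.imwrite("pics/w0.png",f["pixels"])
print(r.get_obs()["clock"])
E
```

```text
{'clock': 0.0, 'joints': array([ 1.07890301,  0.47781014,  0.02234728,  1.55646415, -0.01150274,
        1.10928169, -0.08310795]), 'qvel': array([-2.01269329e-04, -1.83058714e-04,  2.24248259e-04,  8.80120005e-05,
        4.71133051e-04, -1.10003384e-03, -5.96302321e-04]), 'tau': array([-9.73539718e-04, -5.96460772e+01,  1.60763741e+00, -2.81199574e+01,
        1.24432016e-02,  9.40080383e-03,  2.78248336e-05]), 'tcp_pos': array([ 0.25251363, -0.62536375,  0.23831375]), 'orientation': array([ 0.92297017,  1.36830683, -0.92147119]), 'contact_force': array([ 0.08477566, -0.29927109, -0.45510725]), 'moment': array([0.02435153, 0.03445374, 0.03949538]), 'grip_width': 0.08499800141498984}
top 48.859809621727656 252.74792033945658 193.4166821231985 [[ 0.01514179 -0.99987968 -0.00337054]
 [-0.98632758 -0.01438316 -0.16416768]
 [ 0.16409945  0.00581025 -0.98642669]] [-0.28758688  0.46910353  1.05614821]
axis [(0.78, [0.4407, -0.1601, 0.05], [205.3, 204.6])]
peg [(0.79, [0.503, -0.1956, 0.07], [219.3, 179.3])]
mark [(0.94, [0.367, -0.0678, 0.05], [167.8, 233.0]), (0.24, [0.3521, -0.3495, 0.0
[... 308 characters left out ...]
10805831809354 253.01952477120375 191.3383360007896 [[-0.94229155 -0.33476306  0.00451006]
 [-0.16807089  0.46134969 -0.87115363]
 [ 0.28954934 -0.82163871 -0.49098983]] [0.36106299 0.26646344 0.53083722]
axis [(0.93, [0.4429, -0.1338, 0.05], [246.7, 240.3])]
peg [(0.55, [0.4946, -0.196, 0.07], [232.5, 208.1])]
mark [(0.74, [0.3714, -0.0711, 0.05], [275.0, 271.2])]
index [(0.69, [0.5594, -0.1824, 0.05], [199.2, 214.3])]
vial [(0.7, [0.424, -0.3897, 0.0], [292.7, 198.0])]
loupe [(0.56, [0.3547, -0.3501, -0.0], [318.7, 212.0]), (0.26, [0.5364, -0.3155, -0.0], [235.8, 205.0])]
labels [(0.52, [0.4372, -0.4753, 0.0], [296.4, 180.8])]
turntable [(0.58, [0.4518, -0.157, -0.0], [246.6, 254.1])]
0.95
```

```bash
python3 - <<'E'
import cv2
a=cv2.imread("pics/top0.png");b=cv2.imread("pics/side0.png")
cv2.imwrite("pics/t0b.png",cv2.resize(a[100:340,80:400],None,fx=2.4,fy=2.4,interpolation=cv2.INTER_CUBIC))
E
```

```text
(no output)
```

View pics/t0b.png

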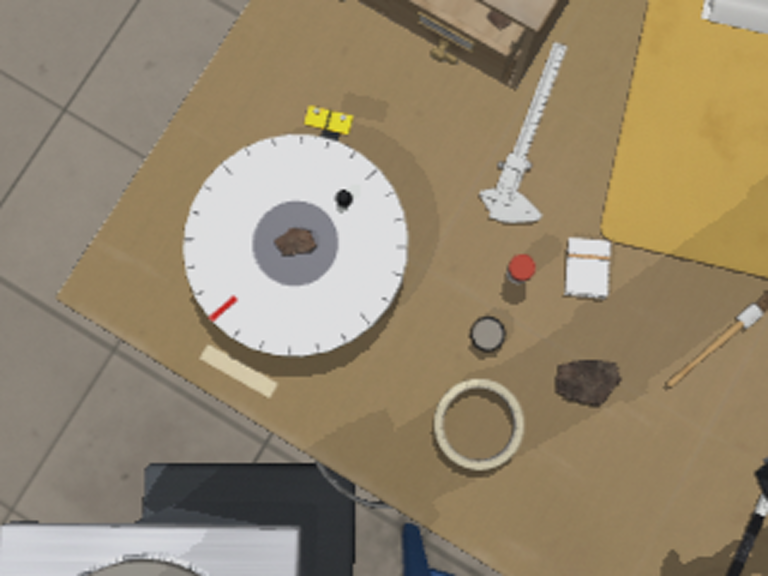

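View pics/side0.png

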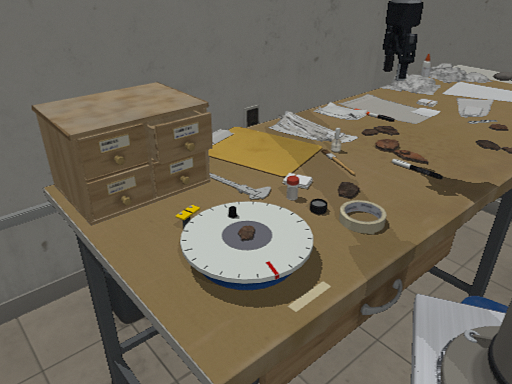

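The top view shows the disc centred near pixel (203,202), with the plate up and slightly right, the peg to the right of it and the red mark at lower left. Next I'll fit these accurately.

```bash
cat >> h.py <<'E'
def red_pts(f,c,z=.05):
    p=f["pixels"].astype(int); b,g,rr=p[...,0],p[...,1],p[...,2]
    v,u=np.nonzero((rr>120)&(g<80)&(b<90))
    if len(u)==0: return np.zeros((0,2))
    P=np.array([ray_z(f,a,bb,z)[:2] for a,bb in zip(u,v)]); d=np.linalg.norm(P-c,axis=1)
    return P[(d>.083)&(d<.123)]
def mark_ang(f,c):
    P=red_pts(f,c)
    if len(P)<4: return None,len(P)
    d=(P-c).mean(0); return np.arctan2(d[1],d[0]),len(P)
E
python3 - <<'E'
from h import *
from scipy.spatial.transform import Rotation as Ro
from scipy.optimize import least_squares
o=r.get_obs(); print(Ro.from_rotvec(o["orientation"]).as_matrix().round(3), r.finger_overhang)
for n in["top","side"]:
    f=r.grab_frame(n); m=None
    q=r.outline_of(f,"disc"); print(q and q[0]["conf"])
    p=f["pixels"]; 
    mk=q[0]["mask"].astype(np.uint8)
    if n=="top" or 1:
        cs,_=cv2.findContours(mk,cv2.RETR_EXTERNAL,cv2.CHAIN_APPROX_NONE); c=max(cs,key=len)[:,0,:]
        # use convex hull, project at z .05
        P=np.array([ray_z(f,u,v,.05)[:2] for u,v in c])
        s=least_squares(lambda x:np.hypot(P[:,0]-x[0],P[:,1]-x[1])-x[2],[.445,-.15,.12],loss="soft_l1",f_scale=.002)
        print(n,"fit",s.x, np.abs(s.fun).mean())
        s2=least_squares(lambda x:np.hypot(P[:,0]-x[0],P[:,1]-x[1])-.12,[.445,-.15],loss="soft_l1",f_scale=.002);print(s2.x)
    C=s.x[:2]
    hsv=cv2.cvtColor(p,cv2.COLOR_BGR2HSV)
    v,u=np.nonzero((hsv[...,0]>24)&(hsv[...,0]<34)&(hsv[...,1]>200)&(hsv[...,2]>120))
    Y=np.array([ray_z(f,a,b,.053)[:2] for a,b in zip(u,v)]); Y=Y[np.linalg.norm(Y-C,axis=1)<.17]
    d=Y.mean(0)-C; print("plate",len(Y),Y.mean(0),np.hypot(*d),np.degrees(np.arctan2(d[1],d[0])))
    a,k=mark_ang(f,C); print("mark",np.degrees(a),k)
    v,u=np.nonzero(p.max(2)<60)
    Z=np.array([ray_z(f,a,b,.065)[:2] for a,b in zip(u,v)]); dd=np.linalg.norm(Z-C,axis=1);Z=Z[(dd>.055)&(dd<.085)]
    print("peg",len(Z),Z.mean(0),np.hypot(*(Z.mean(0)-C)),np.degrees(np.arctan2(*(Z.mean(0)-C)[::-1])))
E
```

```text
[[ 0.     0.927  0.374]
 [ 0.     0.374 -0.927]
 [-1.     0.    -0.   ]] 0.008
0.76
top fit [ 0.45015878 -0.15278872  0.1182541 ] 0.0010682227317282376
[ 0.45062301 -0.15299527]
plate 2 [ 0.57606521 -0.19924981] 0.13420529445722126 -20.25470772509752
mark 133.80478474871262 24
peg 28 [ 0.49640486 -0.20466406] 0.06949640253320878 -48.28347735587076
0.96
side fit [ 0.44649654 -0.14521739  0.12045198] 0.0014171694266103202
[ 0.4464915  -0.14522715]
plate 132 [ 0.58230569 -0.17781882] 0.13966738647824511 -13.498618518191694
mark 135.12946063565005 43
peg 61 [ 0.49505851 -0.19385046] 0.06872729128229899 -45.04191196038547
```

```bash
python3 - <<'E'
from h import *
from scipy.optimize import least_squares
for n in["top","side"]:
    f=r.grab_frame(n); p=f["pixels"]; hsv=cv2.cvtColor(p,cv2.COLOR_BGR2HSV)
    C0=np.array([.4495,-.1505])
    # all pixel -> plane
    v,u=np.mgrid[0:384,0:512]; P=np.array([ray_z(f,a,b,.05)[:2] for a,b in zip(u.ravel(),v.ravel())]).reshape(384,512,2)
    D=np.linalg.norm(P-C0,axis=2)
    wh=((D<.15)&(p.min(2)>(190 if n=="top" else 170))).astype(np.uint8)
    print(n,"median inside",np.median(p[(D<.1)&(D>.085)],axis=0), wh.sum())
    cs,_=cv2.findContours(wh,cv2.RETR_EXTERNAL,cv2.CHAIN_APPROX_NONE); c=cv2.convexHull(max(cs,key=len))[:,0,:]
    Q=P[c[:,1],c[:,0]]
    s=least_squares(lambda x:np.hypot(Q[:,0]-x[0],Q[:,1]-x[1])-x[2],[.445,-.15,.12],loss="soft_l1",f_scale=.001); C=s.x[:2]
    print(" C",s.x,np.abs(s.fun).mean())
    Y=(hsv[...,0]>22)&(hsv[...,0]<36)&(hsv[...,1]>150)&(hsv[...,2]>120)&(D<.165)&(D>.115)
    v,u=np.nonzero(Y); Yp=np.array([ray_z(f,a,b,.053)[:2] for a,b in zip(u,v)]); d=Yp.mean(0)-C
    print(" plate",len(u),np.hypot(*d),np.degrees(np.arctan2(d[1],d[0])))
    a,k=mark_ang(f,C); print(" mark",np.degrees(a),k)
    cv2.imwrite(f"pics/mask_{n}.png",np.hstack([wh*255,Y.astype(np.uint8)*255]))
    R=np.array(f["R"]);print(" cam",-R.T@np.array(f["t"]))
E
```

```text
top median inside [222. 221. 221.] 5440
 C [ 0.45005978 -0.15277281  0.11812273] 0.0002244561190572234
 plate 136 0.13786823702339718 -13.19970550947731
 mark 133.77064228068707 24
 cam [ 0.293731   -0.28694157  1.11785509]
side median inside [191. 197. 191.] 6403
 C [ 0.44908848 -0.14961031  0.11784824] 0.00034322025114756085
 plate 143 0.1367230076803774 -12.362151309243947
 mark 134.38618700345162 49
 cam [0.23130779 0.43409413 0.49113786]
```

>>> play_rows(plan=[[-1, 0.02, 0.045, 0, 0.1], [-1, 0.04, 0.09, 0, 0.2], [-1, 0.06, 0.135, 0, 0.3], [-1, 0.08, 0.18, 0, 0.4], [-1, 0.1, 0.225, 0, 0.5], [-1, 0.12, 0.27, 0, 0.6], [-1, 0.14, 0.315, 0, 0.7], [-1, 0.155, 0.35, -0.02, 0.8], [-1, 0.165, 0.37, -0.04, 0.9], [-1, 0.168, 0.375, -0.06, 0.9]], force=40)

```text
clock: 2.25
tcp_pos: [0.4225, -0.2479, 0.1793]
orientation: [0.22, 1.558, -0.219]
contact_force: [-0.2, -0.5, 0.1]
grip_width: 0.0002
```

>>> play_rows(plan=[[-1, 0, 0, -0.03, 0], [-1, -0.001, -0.003, -0.06, 0], [-1, -0.001, -0.003, -0.09, 0], [-1, -0.001, -0.003, -0.105, 0], [-1, -0.001, -0.003, -0.109, 0], [-1, -0.001, -0.003, -0.109, 0]])

```text
clock: 2.85
tcp_pos: [0.4198, -0.2539, 0.0702]
orientation: [0.226, 1.56, -0.225]
contact_force: [-0.4, -0.8, 0.5]
grip_width: -0.0
```

```bash
python3 - <<'E'
from h import *
from scipy.spatial.transform import Rotation as Ro
o=r.get_obs(); print(o["clock"],o["tcp_pos"],Ro.from_rotvec(o["orientation"]).as_matrix().round(2),o["contact_force"],o["joints"].round(2))
f=r.grab_frame("side"); p=f["pixels"]
cv2.imwrite("pics/s1.png",cv2.resize(p[120:330,140:370],None,fx=3,fy=2.8))
cv2.imwrite("pics/t1.png",r.grab_frame("top")["pixels"])
E
```

```text
2.85 [ 0.41975875 -0.2538615   0.07018075] [[-0.    0.28  0.96]
 [ 0.    0.96 -0.28]
 [-1.    0.   -0.  ]] [-0.39887285 -0.8259567   0.52192045] [ 0.65  0.44 -0.28  2.11  0.21  0.62 -0.06]
```

View pics/s1.png

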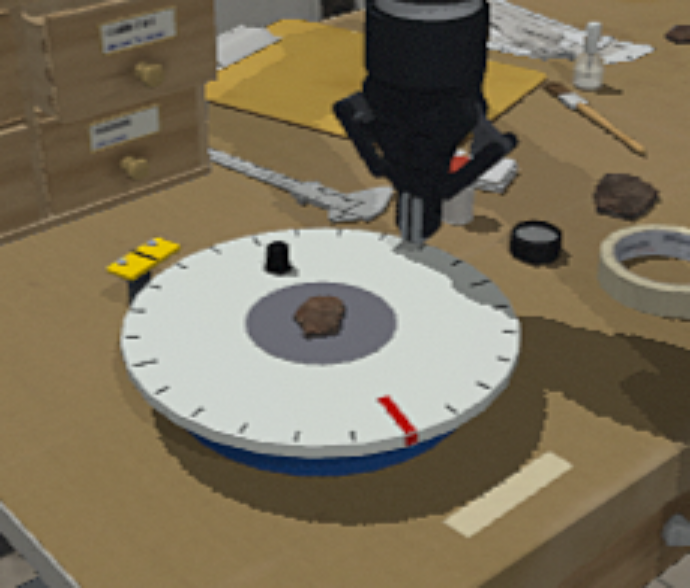

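View pics/t1.png

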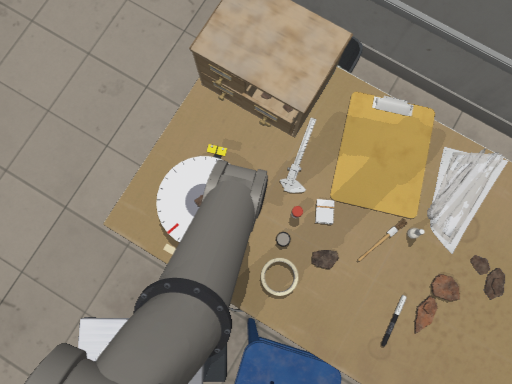

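The side view shows the closed finger just above the near-right part of the rim, the mark at the lower right and the peg upper left. I'll probe the contact height and stiffness while the disc is still at rest.

>>> play_rows(plan=[[-1, 0, 0, -0.008, 0], [-1, 0, 0, -0.011, 0], [-1, 0, 0, -0.013, 0], [-1, 0, 0, -0.013, 0]])

```text
clock: 3.35
tcp_pos: [0.421, -0.2544, 0.058]
orientation: [0.225, 1.557, -0.226]
contact_force: [0.1, 0.6, 6.2]
grip_width: -0.0
```

>>> play_rows(plan=[[-1, 0, 0, -0.002, 0], [-1, 0, 0, -0.002, 0]])

```text
clock: 3.55
tcp_pos: [0.4233, -0.2551, 0.0579]
orientation: [0.223, 1.552, -0.226]
contact_force: [0.7, 0.0, 20.7]
grip_width: -0.0001
```

>>> play_rows(plan=[[-1, 0, 0, 0.002, 0], [-1, 0, 0, 0.02, 0], [-1, 0, 0, 0.045, 0], [-1, 0.02, 0.014, 0.045, 0], [-1, 0.045, 0.03, 0.045, 0], [-1, 0.0514, 0.036, 0.04, 0], [-1, 0.0514, 0.036, 0.025, 0], [-1, 0.0514, 0.036, 0.01, 0], [-1, 0.0514, 0.036, 0.008, 0], [-1, 0.0514, 0.036, 0.008, 0]])

```text
clock: 4.55
tcp_pos: [0.4702, -0.2179, 0.0627]
orientation: [0.226, 1.561, -0.225]
contact_force: [0.1, -0.0, 0.2]
grip_width: 0.0001
```

```bash
python3 - <<'E'
from h import *
o=r.get_obs(); print(o["clock"],o["tcp_pos"],o["contact_force"],o["joints"].round(2))
f=r.grab_frame("side"); p=f["pixels"]
cv2.imwrite("pics/s2.png",cv2.resize(p[120:330,140:370],None,fx=3,fy=2.8))
C=np.array([.4496,-.1512]); print(np.degrees(mark_ang(f,C)[0]),pp(f,"peg",.07))
E
```

```text
4.55 [ 0.47022985 -0.21793262  0.06274001] [ 0.08973116 -0.04202658  0.15788674] [ 0.54  0.49 -0.29  2.05  0.22  0.64 -0.18]
130.31483791143413 [(0.75, [0.496, -0.2036, 0.07], [233.3, 206.0])]
```

View pics/s2.png

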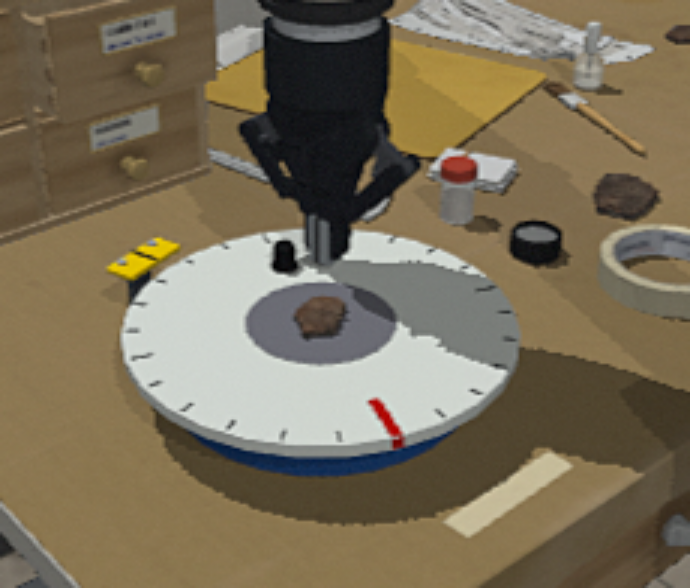

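>>> play_rows(plan=[[-1, -0.003, -0.001, 0, -0.13], [-1, -0.003, -0.001, 0, -0.26], [-1, -0.003, -0.001, 0, -0.39], [-1, -0.003, -0.001, 0, -0.52], [-1, -0.003, -0.001, 0, -0.65], [-1, -0.003, -0.001, 0, -0.76], [-1, -0.003, -0.001, 0, -0.76]])

```text
clock: 5.35
tcp_pos: [0.4686, -0.219, 0.0641]
orientation: [0.816, 1.411, -0.816]
contact_force: [0.4, -0.3, -0.9]
grip_width: -0.0001
```

```bash
python3 - <<'E'
from h import *
from scipy.spatial.transform import Rotation as Ro
o=r.get_obs(); print(o["clock"],o["tcp_pos"],o["contact_force"],o["joints"].round(2),Ro.from_rotvec(o["orientation"]).as_matrix().round(2)[:2,1])
f=r.grab_frame("side")
C=np.array([.4496,-.1512]); print(np.degrees(mark_ang(f,C)[0]))
p=o["tcp_pos"][:2]; d=p-C; a0=np.arctan2(d[1],d[0]); print(np.degrees(a0),np.hypot(*d))
for s in [6,14,25,39,56,76,98.5,104]:
    a=a0+s/70; print(s,(C+.07*np.array([np.cos(a),np.sin(a)])-p).round(4),np.degrees(a).round(0))
E
```

```text
5.35 [ 0.46863044 -0.21904534  0.06407768] [ 0.43579825 -0.30011384 -0.92019154] [ 0.39  0.47 -0.09  2.06  0.07  0.61 -0.8 ] [0.87 0.5 ]
130.31483791143413
-74.33133373563818 0.07046380724716773
6 [0.0056 0.0023] -69.0
14 [0.0129 0.0055] -63.0
25 [0.0222 0.0113] -54.0
39 [0.0327 0.0206] -42.0
56 [0.0425 0.0344] -28.0
76 [0.0494 0.0531] -12.0
98.5 [0.0505 0.0755] 6.0
104 [0.0497 0.081 ] 11.0
```

>>> play_rows(plan=[[-1, 0.0056, 0.0023, 0, 0.14], [-1, 0.013, 0.0055, 0, 0.28], [-1, 0.0222, 0.0113, 0, 0.42], [-1, 0.0327, 0.0206, 0, 0.56], [-1, 0.0425, 0.0344, 0, 0.7], [-1, 0.0494, 0.0531, 0, 0.84], [-1, 0.0505, 0.0755, 0, 0.98], [-1, 0.0497, 0.081, 0, 0.98], [-1, 0.0497, 0.081, 0.035, 0.98], [-1, 0.0497, 0.081, 0.05, 0.98]])

```text
clock: 6.4
tcp_pos: [0.5185, -0.1386, 0.1153]
orientation: [0.054, 1.568, -0.055]
contact_force: [0.2, -0.0, -0.2]
grip_width: 0.0002
```

```bash
cat > m.py <<'E'
from h import *
import json,sys
C=np.array([.4496,-.1512]); PL=np.radians(-12.8)
o=r.get_obs(); print(o["clock"],o["tcp_pos"].round(4),o["contact_force"].round(2))
try: L=json.load(open("log.json"))
except Exception: L=[]
for i in range(int(sys.argv[1])):
    t=r.get_obs()["clock"]; f=r.grab_frame("side"); a,k=mark_ang(f,C)
    if a is not None:
        L.append([t,float(a-PL),k]); print(round(t,3),round(np.degrees(a-PL)%360,1),k)
    else: print(t,"none",k)
cv2.imwrite(sys.argv[2],f["pixels"]); json.dump(L,open("log.json","w"))
E
python3 m.py 3 pics/f1.png
```

```text
6.4 [ 0.5185 -0.1386  0.1153] [ 0.25 -0.04 -0.24]
6.4 278.2 24
6.45 288.3 23
6.5 298.2 20
```

>>> play_rows(plan=[[-1, -0.02, -0.03, 0, -0.1], [-1, -0.05, -0.06, 0, -0.2], [-1, -0.08, -0.095, 0, -0.25], [-1, -0.0985, -0.115, 0, -0.25], [-1, -0.0985, -0.115, -0.02, -0.25], [-1, -0.0985, -0.115, -0.04, -0.25], [-1, -0.0985, -0.115, -0.0495, -0.25], [-1, -0.0985, -0.115, -0.0495, -0.25]])

```text
clock: 7.35
tcp_pos: [0.4178, -0.2524, 0.0621]
orientation: [0.25, 1.56, -0.248]
contact_force: [0.8, 0.8, -0.0]
grip_width: 0.0001
```

```bash
python3 m.py 4 pics/f2.png
```

```text
7.35 [ 0.4178 -0.2524  0.0621] [ 0.78  0.78 -0.01]
7.35 97.5 50
7.4 106.3 51
7.45 115.1 51
7.5 123.8 48
```

>>> play_rows(plan=[[-1, 0.002, 0, 0, 0], [-1, 0.002, 0, -0.001, 0], [-1, 0.002, 0, -0.0015, 0], [-1, 0.002, 0, -0.0018, 0], [-1, 0.002, 0, -0.0018, 0], [-1, 0.002, 0, -0.0018, 0], [-1, 0.002, 0, -0.0018, 0], [-1, 0.002, 0, -0.0018, 0]])

```text
clock: 8.35
tcp_pos: [0.4214, -0.2529, 0.062]
orientation: [0.249, 1.556, -0.249]
contact_force: [0.3, -0.1, 0.7]
grip_width: -0.0001
```

```bash
python3 m.py 2 pics/f3.png; python3 - <<'E'
from h import *
import json
L=np.array(json.load(open("log.json"))); t=L[:,0]; a=np.unwrap(L[:,1]);
a=L[:,1]%(2*np.pi); a[t<7]-=2*np.pi
from scipy.optimize import least_squares
from scipy.integrate import solve_ivp
sim=lambda x,T: solve_ivp(lambda s,y:[y[1],-(x[2]+x[3]*y[1])],[6.4,12],[x[0],x[1]],t_eval=T,rtol=1e-8).y
s=least_squares(lambda x:np.r_[(sim(x,t)[0]-a)/.02,(x[2]-.2)/.05,(x[3]-.11)/.03],[-1.4,3.5,.2,.11]); print(s.x,np.degrees(sim(s.x,t)[0]-a).round(1))
T=np.arange(8.5,9.6,.05); y=sim(s.x,T)
for q in zip(T.round(2),(np.degrees(y[0])-360).round(1),y[1].round(2)): print(*q)
print(r.get_obs()["clock"],r.get_obs()["tcp_pos"])
E
```

```text
8.35 [ 0.4214 -0.2529  0.062 ] [ 0.27 -0.06  0.66]
8.35 261.7 9
8.4 268.9 7
[-1.42890047  3.52496957  0.18017759  0.08817756] [-0.1 -0.1 -0.1  0.2  0.1  0.1  0.  -0.3  0.1]
8.5 -76.1 2.58
8.55 -68.7 2.56
8.6 -61.4 2.54
8.65 -54.2 2.52
8.7 -47.0 2.5
8.75 -39.8 2.48
8.8 -32.7 2.46
8.85 -25.7 2.44
8.9 -18.7 2.42
8.95 -11.8 2.4
9.0 -5.0 2.38
9.05 1.8 2.36
9.1 8.6 2.35
9.15 15.3 2.33
9.2 21.9 2.31
9.25 28.5 2.29
9.3 35.0 2.27
9.35 41.5 2.25
9.4 47.9 2.23
9.45 54.3 2.21
9.5 60.6 2.19
9.55 66.8 2.17
8.45 [ 0.42135351 -0.25293474  0.06201415]
```

Prediction: at the next pass the disc still does about 2.4 rad/s, and it has enough run left for the pass after that at about 1 rad/s. Braking then gives a wider timing window, so I'll wait one more turn.

>>> play_rows(plan=[[-1, 0, 0, 0, 0], [-1, 0, 0, 0, 0], [-1, 0, 0, 0, 0], [-1, 0, 0, 0, 0], [-1, 0, 0, 0, 0], [-1, 0, 0, 0, 0], [-1, 0, 0, 0, 0], [-1, 0, 0, 0, 0], [-1, 0, 0, 0, 0], [-1, 0, 0, 0, 0]])

```text
clock: 9.45
tcp_pos: [0.4214, -0.2529, 0.062]
orientation: [0.249, 1.556, -0.249]
contact_force: [-1.2, -0.1, -0.0]
grip_width: 0.0002
```

```bash
cat > fit.py <<'E'
from h import *
import json
from scipy.optimize import least_squares
from scipy.integrate import solve_ivp
L=np.array(json.load(open("log.json"))); t=L[:,0]; m=L[:,1]%(2*np.pi)
sim=lambda x,T: solve_ivp(lambda s,y:[y[1],-(x[2]+x[3]*y[1]+x[4]*y[1]**2) if y[1]>0 else 0],[6.4,20],[x[0],x[1]],t_eval=T,rtol=1e-8).y
w=lambda d:(d+np.pi)%(2*np.pi)-np.pi
s=least_squares(lambda x:np.r_[w(sim(x,t)[0]-m)/.015,(x[2]-.2)/.05,(x[3]-.09)/.05,x[4]/.02],[-1.43,3.525,.18,.088,0]); print(s.x.round(3),np.degrees(w(sim(s.x,t)[0]-m)).round(1))
T=np.arange(r.get_obs()["clock"],20,.05); y=sim(s.x,T); D=np.degrees(y[0])-720
print(T[0],D[0],y[1][0])
for q in zip(T.round(2),D.round(1),y[1].round(2)):
    if -25<q[1]<25: print(*q)
print(r.get_obs()["tcp_pos"].round(4),r.get_obs()["contact_force"].round(2))
E
python3 m.py 2 pics/f4.png; python3 fit.py
```

```text
9.45 [ 0.4214 -0.2529  0.062 ] [-1.15 -0.06 -0.05]
9.45 54.1 40
9.5 60.4 42
[-1.428e+00  3.519e+00  2.010e-01  8.900e-02 -3.000e-03] [ 0.  -0.  -0.   0.1  0.   0.  -0.  -0.3  0.1  0.   0. ]
9.55 -293.3484663739035 2.1674894630588604
12.4 -21.8 1.19
12.45 -18.4 1.18
12.5 -15.0 1.16
12.55 -11.7 1.15
12.6 -8.5 1.13
12.65 -5.2 1.12
12.7 -2.0 1.1
12.75 1.1 1.09
12.8 4.2 1.08
12.85 7.3 1.06
12.9 10.3 1.05
12.95 13.3 1.03
13.0 16.2 1.02
13.05 19.1 1.0
13.1 21.9 0.99
13.15 24.7 0.97
[ 0.4214 -0.2529  0.062 ] [-0.01 -0.89 -0.44]
```

>>> play_rows(plan=[[-1, 0, 0, -0.0015, 0], [-1, 0, 0, -0.0015, 0], [-1, 0, 0, -0.0015, 0], [-1, 0, 0, -0.0015, 0], [-1, 0, 0, -0.0015, 0], [-1, 0, 0, -0.0015, 0], [-1, 0, 0, -0.0015, 0], [-1, 0, 0, -0.0015, 0], [-1, 0, 0, -0.0015, 0], [-1, 0, 0, -0.0015, 0]])

```text
clock: 10.55
tcp_pos: [0.4214, -0.2529, 0.0605]
orientation: [0.249, 1.556, -0.249]
contact_force: [0.1, -0.3, 0.0]
grip_width: 0.0004
```

>>> play_rows(plan=[[-1, 0, 0, 0, 0], [-1, 0, 0, 0, 0], [-1, 0, 0, 0, 0], [-1, 0, 0, 0, 0], [-1, 0, 0, 0, 0], [-1, 0, 0, 0, 0], [-1, 0, 0, 0, 0], [-1, 0, 0, 0, 0], [-1, 0, 0, 0, 0], [-1, 0, 0, 0, 0]])

```text
clock: 11.55
tcp_pos: [0.4214, -0.2529, 0.0605]
orientation: [0.249, 1.556, -0.249]
contact_force: [0.0, 0.0, -0.3]
grip_width: -0.0001
```

```bash
python3 m.py 2 pics/f5.png; python3 fit.py
```

```text
11.55 [ 0.4214 -0.2529  0.0605] [ 0.03  0.03 -0.34]
11.55 273.3 9
11.6 278.0 13
[-1.428e+00  3.519e+00  2.010e-01  8.900e-02 -3.000e-03] [-0.  -0.  -0.   0.1  0.   0.   0.  -0.3  0.1  0.   0.   0.2 -0.2]
11.65 -78.13087570625373 1.4303158214617135
12.4 -21.8 1.2
12.45 -18.4 1.18
12.5 -15.0 1.17
12.55 -11.7 1.15
12.6 -8.4 1.14
12.65 -5.2 1.12
12.7 -2.0 1.11
12.75 1.2 1.09
12.8 4.3 1.08
12.85 7.3 1.06
12.9 10.3 1.05
12.95 13.3 1.03
13.0 16.3 1.02
13.05 19.2 1.0
13.1 22.0 0.99
13.15 24.8 0.98
[ 0.4214 -0.2529  0.0605] [0.13 0.5  0.09]
```

>>> play_rows(plan=[[-1, 0, 0, 0, 0], [-1, 0, 0, 0, 0], [-1, 0, 0, 0, 0], [-1, 0, 0, 0, 0], [-1, 0, 0, 0, 0], [-1, 0, 0, 0, 0], [-1, 0, 0, 0, 0], [-1, 0, 0, 0, 0], [-1, 0, 0, 0, 0], [-1, 0, 0, 0, 0]])

```text
clock: 12.65
tcp_pos: [0.4214, -0.2529, 0.0605]
orientation: [0.249, 1.556, -0.249]
contact_force: [-0.4, -0.1, -0.3]
grip_width: 0.0002
```

>>> play_rows(plan=[[-1, 0, 0, -0.0042, 0], [-1, 0, 0, -0.0042, 0], [-1, 0, 0, -0.0042, 0]])

```text
clock: 12.95
tcp_pos: [0.4238, -0.2538, 0.0579]
orientation: [0.247, 1.552, -0.25]
contact_force: [-0.5, 0.6, 14.0]
grip_width: 0.0001
```

```bash
python3 m.py 3 pics/f6.png
```

```text
12.95 [ 0.4238 -0.2538  0.0579] [-0.5   0.59 14.04]
12.95 359.7 28
13.0 359.7 28
13.05 359.7 28
```

>>> play_rows(plan=[[-1, 0.001, 0, 0.001, 0], [-1, 0.002, 0, 0.003, 0], [-1, 0.002, 0, 0.01, 0], [-1, 0.002, 0, 0.03, 0], [-1, 0.002, 0, 0.06, 0], [-1, 0.002, 0, 0.09, 0], [-1, 0.002, 0, 0.1, 0], [-1, 0.002, 0, 0.1, 0]])

```text
clock: 13.9
tcp_pos: [0.4241, -0.2533, 0.1576]
orientation: [0.248, 1.554, -0.25]
contact_force: [0.3, 0.4, -0.2]
grip_width: -0.0001
```

```bash
python3 m.py 3 pics/f7.png; python3 - <<'E'
from h import *
p=cv2.imread("pics/f7.png"); cv2.imwrite("pics/f7b.png",cv2.resize(p[120:330,140:370],None,fx=3,fy=2.8))
f=r.grab_frame("side");print(pp(f,"mark",.05),pp(f,"index",.05))
E
```

```text
13.9 [ 0.4241 -0.2533  0.1576] [ 0.3   0.39 -0.18]
13.9 359.0 28
13.95 359.0 28
14.0 359.0 28
[(0.65, [0.5623, -0.1852, 0.05], [198.5, 213.3])] [(0.71, [0.5582, -0.1783, 0.05], [198.8, 215.5])]
```

View pics/f7b.png

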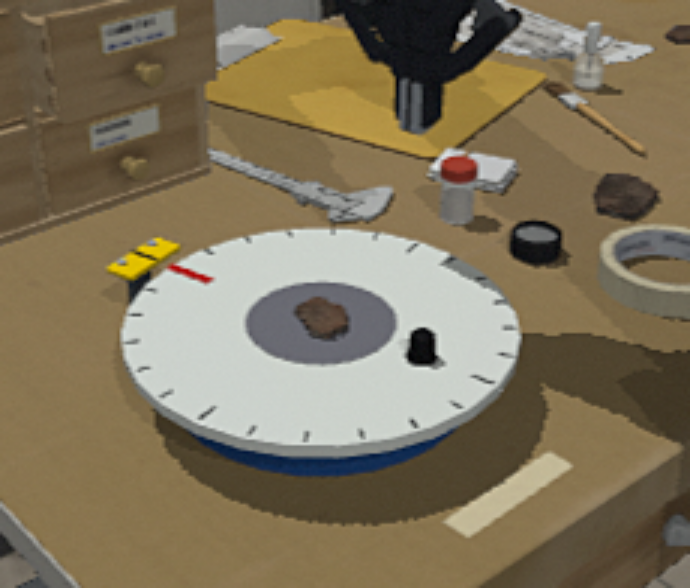

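The red line at (190,272) points at the middle of the yellow plate at about (144,258). The disc is standing still and the finger is clear of it.

```bash
python3 -c "
from bench import r
print(r.hand_in())"
```

```text
the job is handed in; nothing more can be done
None
```

The disc stopped with the red mark at the yellow plate, and I handed the job in at about 14 s.

- **Flick:** I pushed the peg with the closed finger and the disc spun freely counterclockwise at about 3.5 rad/s.
- **Passes:** The mark passed the plate twice while coasting. The first return was still at about 2.4 rad/s, so I waited for the next one.
- **Brake:** At the second return the disc was at about 1.1 rad/s. A 14 N fingertip press on the rim stopped it.
- **Last checks:** With the finger lifted clear, the mark stood still at about -1° from the plate's centre in three pictures; the plate's width allows about ±11°. The network's mark and index points were within about 8 mm of each other (about 3°), which is also inside the plate. In the last view, the turntable, vial, loupe and labels looked where they had been; I did not measure this.
- **Before the flick:** A test press of up to 21 N on the resting disc, well before the first pass, turned it back about 4° as the finger lifted.
- **Disagreement:** The top and side cameras differed by about 3 mm on the disc's centre, so I used a value between them.

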